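# Reload the tape dispenser from the gravity track

### The job

The bench tape dispenser is empty: take the lowest roll off the sloping track, so that the next one rolls down to the stop, and lower it into the dispenser (set it down, do not drop it in), both ends of its hub home in the slots and its blue side at the blue-marked cheek. Then swing the brake arm over so that its roller lies on the tape, and let go. Leave the other rolls on the track, and do not push the sherds about.

Things in the scene. Friction and masses are not known exactly. Their poses are not given: they have to be found in the camera images.
- roll_a: the lowest roll of cream paper tape, first at the track's stop (84 mm across, 25 mm wide, 90 g, rigid); origin at its centre, y along its axle (x, z turn as it rolls). Hub journals stick out 9 mm from the flat faces: at +y blue, 10 mm diameter, at -y grey, 7 mm. Faces are bare 19 to 42 mm off the axle: pinch it across its width near its top, from above. All rolls' blue sides face the track's +y
- roll_a_blue (a point): end of the blue journal of roll_a, on its axle 21.5 mm from its centre
- roll_b: the second roll on the track, alike (84 mm across, 25 mm wide, 90 g); it rolls down to the stop by itself when the first is taken
- roll_c: the third roll on the track, alike
- track: fixed grey sheet-metal channel on a foot 262 x 66 mm, rising at 8 degrees along its +x; three rolls stand in it on their rims in a row. Inner width 30 mm, side walls 20 mm and end lips 26 mm high over the channel's floor (the lower lip is the stop), floor 42 mm under the rolls' axles; origin on the desk under track_stop, z up, y along the rolls' axles
- track_stop (a point): where the centre of a roll lies that rests against the stop, 68 mm above the desk; axes as the track's
- dispenser: fixed heavy dispenser, foot 176 x 78 mm; origin on the desk under its roll's axle, toothed cutter at -x, brake arm at +x, z up. Two cheeks 5 mm thick, 30 mm apart, with open-topped slots: at +y (marked blue) 11.6 mm wide for the blue journal, at -y 8.6 mm for the grey. Cheek tops 6 mm above the seated axle, mouths flare 3.5 mm a side; nothing stands higher within 45 mm of the axle
- dispenser_axle (a point): where the centre of a fully seated roll lies, 62 mm above the desk; x, y, z as the dispenser's, y along the axle towards the blue-marked cheek
- brake (a joint): angle of the brake arm (rad) about the dispenser's y: 0 = thrown back, pointing 60 degrees up from the dispenser's +x; grows as the arm swings up (0.52 = upright) and over towards -x. Gravity holds it back until past upright, then drops it onto the roll. About 1.56 = roller resting on a seated roll, 1.75 = end stop (no roll). Moves freely, 50 g
- brake_tip (a point): middle of the red grip bar (22 mm long, 9 mm thick, along y) at the free end of the brake arm, a steel wire bail 33 mm wide; 66 mm from its hinge. Thrown back, as at the start, it stands about 140 mm above the desk: carry the roll over it or round it
- brake_hinge (a point): the brake arm's hinge axis, 58 mm behind (+x) and 20 mm above dispenser_axle; its posts reach 29 mm above dispenser_axle
- joined_sherd: large curved bowl wall, joined with paper tape, standing on edge, 56 x 196 x 185 mm, at the right of the desk; bystander, origin under its middle
- sherd_m3: flat dark sherd 99 x 89 x 19 mm lying beyond the dispenser and the track, bystander, origin under its middle
- sherd_b2: flat pale sherd 96 x 84 x 17 mm lying beyond the dispenser, bystander, origin under its middle
- sherd_l1: curved pale sherd 130 x 82 x 25 mm lying left of the track, bystander, origin under its middle
There are look-alikes about, which are no part of the job. What is shaped like the roll_c but pink or red is not meant.

How it is judged (in metres and radians):
On the way, in this order (a step that is already met when the one before it is completed fails the run):
1. the lowest roll is lifted clear of the track and the next one has rolled down to the stop (z of roll_a in the frame of track_stop above 0.05 m and distance between roll_b and track_stop below 0.008 m and angle between the y axis of roll_b and the y axis of track_stop, either way round below 0.12 rad), for 0.2 s.
2. that roll lies in the dispenser, both journals home in their slots, blue side at the blue cheek, released, the brake arm not yet lowered (x of roll_a in the frame of dispenser_axle between -0.003 and 0.003 m and y of roll_a in the frame of dispenser_axle between -0.0045 and 0.0045 m and z of roll_a in the frame of dispenser_axle between -0.003 and 0.003 m and y of roll_a_blue in the frame of dispenser_axle above 0.01 m and angle between the y axis of roll_a and the y axis of dispenser_axle, either way round below 0.08 rad and contact force between roll_a and the fingers below 0.1 N and value of joint brake below 1.2 rad), for 0.2 s.
At the end, for the whole second after the job is handed in: Roll from the stop seated in the dispenser: centre within 3 mm (4.5 mm along the axle), axle within 0.08 rad, blue journal at blue cheek, released; brake joint 1.47 to 1.64; second roll at the stop within 8 mm, third behind it (centres at most 92 mm apart), both upright; all at rest (x of roll_a in the frame of dispenser_axle between -0.003 and 0.003 m and y of roll_a in the frame of dispenser_axle between -0.0045 and 0.0045 m and z of roll_a in the frame of dispenser_axle between -0.003 and 0.003 m and y of roll_a_blue in the frame of dispenser_axle above 0.01 m and angle between the y axis of roll_a and the y axis of dispenser_axle, either way round below 0.08 rad and contact force between roll_a and the fingers below 0.1 N and value of joint brake between 1.47 and 1.64 rad and distance between roll_b and track_stop below 0.008 m and angle between the y axis of each of roll_b, roll_c and the y axis of track_stop, either way round below 0.12 rad and distance between roll_c and roll_b below 0.092 m and distance between roll_c and track_stop below 0.094 m and linear speed of each of roll_a, roll_b, roll_c below 0.03 m/s and velocity of joint brake between -0.1 and 0.1 rad/s); the robot touches nothing.
It fails at once if another roll is taken or knocked from its run down the track (distance of any of roll_b, roll_c from where it was at the start of the episode above 0.115 m).
It fails at once if the roll is dropped instead of set down (contact force between roll_a and the fingers below 0.1 N and linear speed of roll_a above 0.6 m/s).
It fails at once if a sherd is pushed away (more than 25 mm) (distance of any of joined_sherd, sherd_m3, sherd_b2, sherd_l1 from where it was at the start of the episode above 0.025 m).
It also fails if it takes over 45 s, if anything falls off the work surface, if the arm or the gripper's body presses on something with over 40 N, if the wrist force passes 120 N, or if a joint passes its speed limit or range.

### The arm

A 6-joint arm with a two-finger parallel gripper is mounted at the origin on a cart in front of the work surface, level with it; the furniture and walls round the work are solid. World frame = base frame: x ahead of the robot, y to its left, z up, the work surface at z = 0. Lengths are in mm, angles in rad, forces in N, time in s.
With the tool pointing down it reaches from about 350 to 975 mm from the base axis. Payload 17.4 kg.
Tool frame: the origin (TCP) lies at the very end of the fingers, on their centre line; the grasp point (between the pads) lies 19 mm behind it (robot.tcp_to_grasp is the distance from the TCP to the grasp point, in mm); x points along the fingers, z is the direction in which the jaws open and shut, and the axes are right-handed (so a half turn about x gives the same grasp; the last joint's range is limited). The gripper opens to 85 mm and grips with 20 to 120 N. Pads are 22 mm wide; open, the fingers measure 114 mm over their backs; the gripper's body (76 mm by 85 mm) begins 54 mm behind the grasp point. The pads swing forward as they close: fully open they stand 13 mm farther back than shut.
Start: joints at [1.293, 0.116, 1.442, -0, 1.584, -0.038], TCP at [160.326, 655.689, 231.303] pointing down, gripper open.
Joint ranges: [-2.83, 2.83], [-0.83, 2.19], [0.07, 2.5], [-1.14, 4.28], [0.01, 3], [-2.97, 2.97]. Speed limits (rad/s): [1.89, 1.89, 2.22, 3.14, 3.14, 3.14].

### API

Orientations are given as a unit quaternion [w, x, y, z].
In Python, from workcell import robot, viewer gives the robot as it stands.
- The arm moves only by the shell command python3 -m pendant 'ROWS'. ROWS is JSON, a list of rows, each an object of numbers: "ax", "ay", "az": the turn, a rotation vector about the tool's x, y, z in rad; "tx", "ty", "tz": the shift along the tool's x, y, z in m; "jaw": the opening in per cent of the stroke, from 0 (shut) to 100 (fully open). A call has 1 to 20 rows; each row shifts and turns the commanded pose from where the row before left it, along the tool's axes as they then stand; what a row does not reach is not made up. A row lasts 1/10 s, in which the tool goes at most 50 mm and 8.59 degrees, less where a joint would pass 70% of its speed; a pose out of reach is approached as far as the arm can. A call is refused whole if a number of a shift passes 0.05 or a number of a turn 0.15, either way. A call with a gripper value outside its range is refused whole. The fingers move at their own pace and stop on an object; the grip force is fixed at half the most. Time passes only in rows, so rows that do not move let the fingers close. It gives the time, the measured TCP pose, the force and the opening at its end, in the units of the state.
- robot.read_state(): the state, without advancing time (a new reading comes with each control period).
- viewer.snapshot(name): name is "side" or "top" or "wrist"; returns a dict with "color" (400x640x3 uint8, red, green, blue), "fx", "fy", "cx", "cy" (pixels), "D" ([k1, k2, p1, p2, k3] as OpenCV has them; the pictures are not rectified), "cam_to_world" (4x4, takes a point from camera to world coordinates); the wrist camera has in their place "mount" (4x4, takes a point from camera to tool coordinates, whose origin is the TCP and whose axes are the tool frame's). Camera axes: x right, y up, looking along -z (the intrinsics and any distortion apply to the point x, -y, -z); pixel columns grow to the right and rows downward; lengths in mm; the calibration is good to about 2 mm. A picture is of the moment at which its call begins: read the wrist's pose just before it. There is no depth.
- robot.close_job(): hands the job in, once; it reports no verdict.
The state is a dict: "t": time; "qpos": joint angles; "qd": joint speeds; "joint_torque": joint torques, N m; "ee_pos": TCP position; "tcp_rot": TCP orientation; "wrist_force": force on the tool from outside, world axes, zero at the start; "moment": the same for the moment, N m; "grip_width": opening from 0.0 (shut) to 1.0 (fully open).
Only numpy, scipy, OpenCV 4.12 (cv2) and the standard library are available. Lean on these libraries where they do the work, as an engineer would, in place of code of your own. Each camera call takes 0.05 s, during which the arm holds its last target.

## Working session

There is one attempt and no reset: what is moved stays moved. The work goes in short steps, Python scripts to look and compute and a shell command to move; the robot and the scene stay as the last step left them, time stands still between calls to the robot, and variables do not carry over. Pictures are saved under pics/ and viewed, and the job is handed in when it is done.

```bash
ls; mkdir -p pics
cat > h.py <<'E'
import numpy as np, cv2, json
from workcell import robot, viewer
from scipy.spatial.transform import Rotation as R
def snap(n):
    s=viewer.snapshot(n); return s
def save(s,f,crop=None,scale=1):
    im=s["color"][:,:,::-1]
    if crop: x0,y0,x1,y1=crop; im=im[y0:y1,x0:x1]
    if scale!=1: im=cv2.resize(im,None,fx=scale,fy=scale,interpolation=cv2.INTER_CUBIC)
    cv2.imwrite("pics/"+f,im)
def T_tool(st):
    q=st["tcp_rot"];T=np.eye(4);T[:3,:3]=R.from_quat([q[1],q[2],q[3],q[0]]).as_matrix();T[:3,3]=st["ee_pos"];return T
def c2w(s,st=None):
    return np.array(s["cam_to_world"]) if "cam_to_world" in s else T_tool(st)@np.array(s["mount"])
def K(s): return np.array([[s["fx"],0,s["cx"]],[0,s["fy"],s["cy"]],[0,0,1.]])
def ray(s,uv,C):
    p=cv2.undistortPoints(np.array(uv,float).reshape(-1,1,2),K(s),np.array(s["D"],float)).reshape(-1,2)
    d=np.c_[p[:,0],-p[:,1],-np.ones(len(p))]@C[:3,:3].T
    return C[:3,3],d/np.linalg.norm(d,axis=1)[:,None]
def plane(s,uv,z,C):
    o,d=ray(s,uv,C); t=(z-o[2])/d[:,2]; return o+t[:,None]*d
def proj(s,P,C):
    P=np.atleast_2d(P); c=(P-C[:3,3])@C[:3,:3]; c=c*[1,-1,-1]
    return cv2.projectPoints(c,np.zeros(3),np.zeros(3),K(s),np.array(s["D"],float))[0].reshape(-1,2)
E
python3 - <<'E'
from h import *
print(robot.read_state())
st=robot.read_state()
for n in("side","top","wrist"):
    s=snap(n); save(s,n+"0.png"); print(n,{k:(np.round(v,2).tolist() if k!="color" else 0) for k,v in s.items()})
E
```

```text
pics
{'t': 0.0, 'qpos': array([ 1.29321352e+00,  1.16522001e-01,  1.44229970e+00, -4.31011604e-06,
        1.58397775e+00, -3.77933608e-02]), 'qd': array([ 6.31825471e-05,  4.09899882e-04, -1.03881883e-03, -8.04582932e-04,
        4.01474172e-04,  1.23374147e-04]), 'joint_torque': array([-2.08917823e-03, -7.31996655e+01, -6.32491851e+01, -2.15230834e-04,
        6.40199592e-03,  4.70979228e-05]), 'ee_pos': array([160.26371835, 655.49941205, 230.51650055]), 'tcp_rot': array([ 0.55586993, -0.43685849,  0.55655881,  0.43635487]), 'wrist_force': array([0.25041126, 0.00181462, 0.37334186]), 'moment': array([-0.04434446,  0.02525655, -0.02545715]), 'grip_width': 0.9981225956905436}
side {'color': 0, 'fx': 515.94, 'fy': 515.94, 'cx': 319.03, 'cy': 199.31, 'D': [0.04, 0.0, 0.0, 0.0, 0.0], 'cam_to_world': [[-0.98, 0.1, -0.19, 245.15], [-0.21, -0.45, 0.87, 1349.28], [0.0, 0.89, 0.46, 806.01], [0.0, 0.0, 0.0, 1.0]]}
top {'color': 0, 'fx': 500.87, 'fy': 500.87, 'cx': 317.27, 'cy': 201.9, 'D': [0.02, 0.0, 0.0, 0.0, 0.0], 'cam_to_world': [[-0.01, 1.0, -0.07, 413.05], [-1.0, -0.01, -0.02, 4.15], [-0.02, 0.07, 1.0, 1514.36], [0.0, 0.0, 0.0, 1.0]]}
wrist {'color': 0, 'fx': 300.2, 'fy': 300.2, 'cx': 323.57, 'cy': 194.83, 'D': [-0.03, 0.0, 0.0, 0.0, 0.0], 'mount': [[-0.0, 0.28, -0.96, -142.75], [0.0, 0.96, 0.28, 72.16], [1.0, -0.0, -0.0, -0.01], [0.0, 0.0, 0.0, 1.0]]}
```

View pics/side0.png

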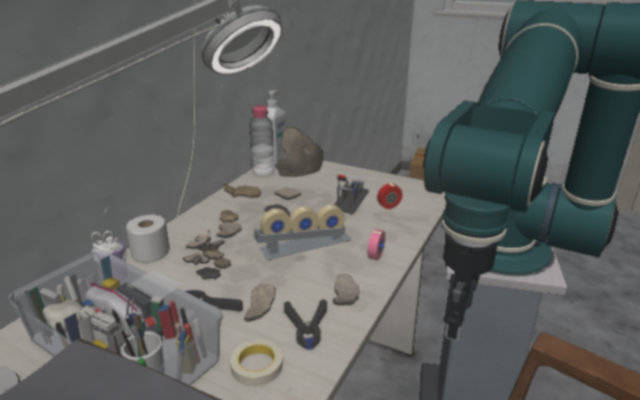

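View pics/top0.png

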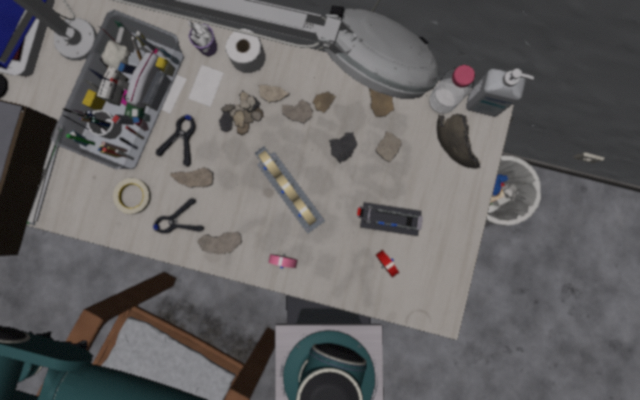

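View pics/wrist0.png

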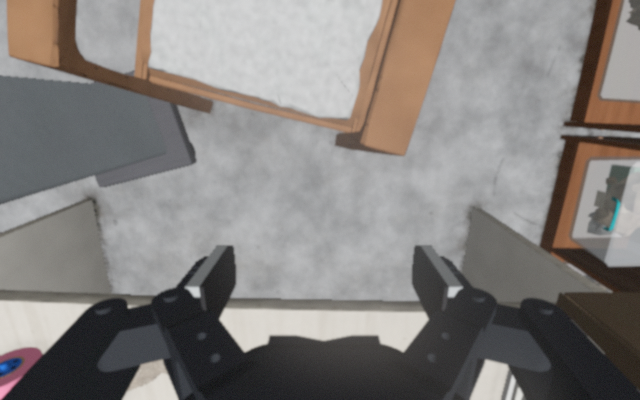

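The side view shows three cream rolls in the track at about (274,222), (303,219) and (331,217). In the top view they are at (266,162), (287,188) and (305,212), and the dispenser is at (390,218). Look-alikes are a pink roll (283,261) and a red roll (387,263) in the top view, and a cream ring (131,196) lying flat on the desk. Next I'll crop in close.

Run:
```python
from h import *
s=snap("top"); save(s,"t1.png",(240,135,340,240),5); save(s,"t2.png",(340,185,440,245),7)
s=snap("side"); save(s,"s1.png",(235,160,425,270),4)
```

```text
(no output)
```

View pics/t1.png

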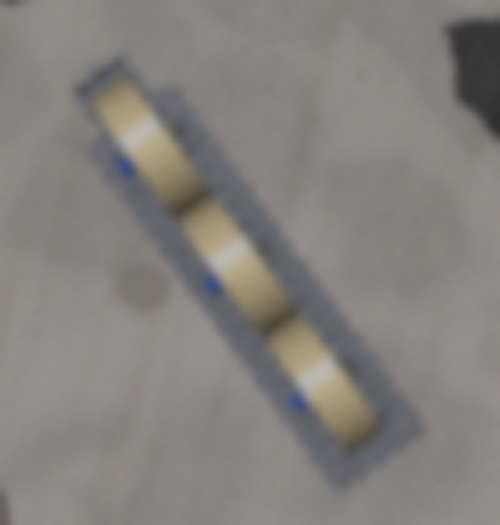

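View pics/t2.png

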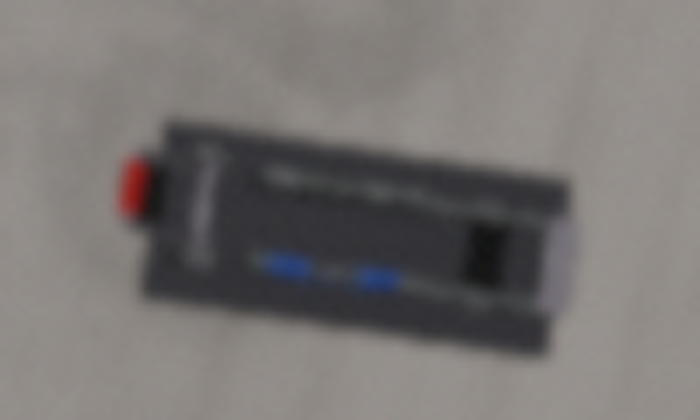

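View pics/s1.png

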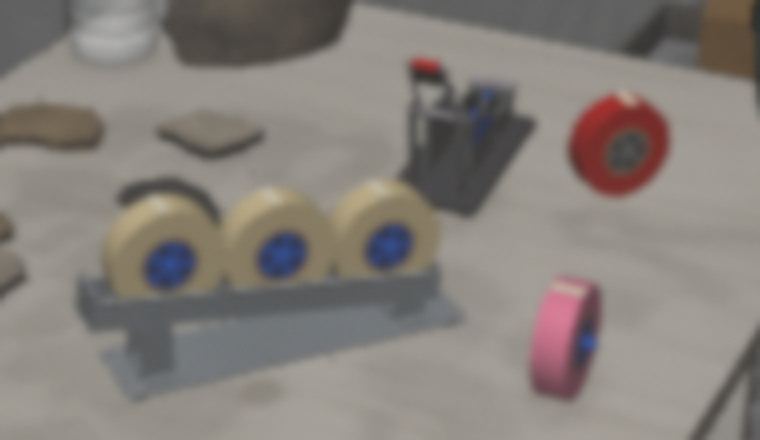

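Run:
```python
from h import *
s=snap("top");C=c2w(s)
hsv=cv2.cvtColor(s["color"],cv2.COLOR_RGB2HSV)
P=plane(s,[(266,162),(287,188),(305,212)],100,C); print(np.round(P,1))
d=P[0]-P[2];print("track x heading",np.degrees(np.arctan2(d[1],d[0])))
for lo,hi in(((100,120,60),(130,255,255)),):
    m=cv2.inRange(hsv,lo,hi); n,l,stt,c=cv2.connectedComponentsWithStats(m)
    for i in range(1,n):
        if stt[i,4]>2 and 230<c[i,0]<440 and 130<c[i,1]<250: print("blue",stt[i,4],c[i],np.round(plane(s,[c[i]],68,C),1))
m=cv2.inRange(hsv[185:245,340:440],(0,0,0),(179,255,95))
# dispenser corners from crop t2 (scale 7)
cor=np.array([(170,125),(570,182),(548,352),(145,297)])/7+[340,185]
Q=plane(s,cor,8,C); print(np.round(Q,1)); 
print(np.degrees(np.arctan2(*(Q[0]-Q[1])[[1,0]])),np.degrees(np.arctan2(*(Q[3]-Q[2])[[1,0]])),np.linalg.norm(Q[0]-Q[1]),np.linalg.norm(Q[0]-Q[3]),Q.mean(0))
bl=np.array([(290,266),(378,280)])/7+[340,185]; print(np.round(plane(s,bl,68,C),1))
st=robot.read_state();T=T_tool(st);print(np.round(T,3))
```

```text
[[623.3 174.9 100. ]
 [548.4 115.1 100. ]
 [479.9  64.3 100. ]]
track x heading 37.65846857447308
blue 15 [381.06666667 222.8       ] [[ 448.9 -153.4   68. ]]
blue 15 [393.73333333 224.4       ] [[ 444.1 -189.6   68. ]]
[[ 510.6 -110.4    8. ]
 [ 485.  -281.     8. ]
 [ 412.4 -270.3    8. ]
 [ 436.9  -98.8    8. ]]
81.45917198719891 81.89137123914787 172.555238422557 74.67758642983598 [ 461.24312814 -190.13223576    8.        ]
[[ 448.3 -154.4   68. ]
 [ 442.3 -190.4   68. ]]
[[-0.00000e+00 -9.71000e-01  2.38000e-01  1.60324e+02]
 [-0.00000e+00  2.38000e-01  9.71000e-01  6.55625e+02]
 [-1.00000e+00 -0.00000e+00 -0.00000e+00  2.31047e+02]
 [ 0.00000e+00  0.00000e+00  0.00000e+00  1.00000e+00]]
```

```bash
python3 -m pendant '[{"ty":-0.028,"tz":-0.031},{"ty":-0.028,"tz":-0.031},{"ty":-0.028,"tz":-0.031},{"ty":-0.028,"tz":-0.031},{"ty":-0.028,"tz":-0.031},{"ty":-0.028,"tz":-0.031},{"ty":-0.028,"tz":-0.031},{"ty":-0.028,"tz":-0.031},{"ty":-0.028,"tz":-0.031},{"ty":-0.028,"tz":-0.031},{"ty":-0.028,"tz":-0.031},{"ty":-0.028,"tz":-0.031},{"ty":-0.028,"tz":-0.031},{"ty":-0.028,"tz":-0.031},{"ty":-0.028,"tz":-0.031},{"ty":-0.028,"tz":-0.031}]'
python3 -m pendant '[{"ax":0.14},{"ax":0.14},{"ax":0.14},{"ax":0.14},{"ax":0.14},{"ax":0.14},{"ax":0.14},{"ax":0.14},{"ax":0.14},{"ax":0.14},{"ax":0.14},{"ax":0.14},{"ax":0.14},{"ax":0.14},{"ax":0.14},{"ax":0.14},{}]'
python3 - <<'E'
from h import *
st=robot.read_state();s=snap("wrist");save(s,"w1.png");T=T_tool(st);print(np.round(T,3),st["qpos"],np.degrees(np.arctan2(T[1,2],T[0,2])),st["t"])
E
```

```text
[[-0.00000e+00 -9.71000e-01  2.38000e-01  1.60324e+02]
 [-0.00000e+00  2.38000e-01  9.71000e-01  6.55625e+02]
 [-1.00000e+00 -0.00000e+00 -0.00000e+00  2.31047e+02]
 [ 0.00000e+00  0.00000e+00  0.00000e+00  1.00000e+00]] [ 1.29318509e+00  1.16183725e-01  1.44181325e+00 -1.88655029e-05
  1.58400938e+00 -3.77581535e-02] 76.25741652003722 0.3validation failed for argument at $[0]...
validation failed for argument at $[0]...
```

View pics/w1.png

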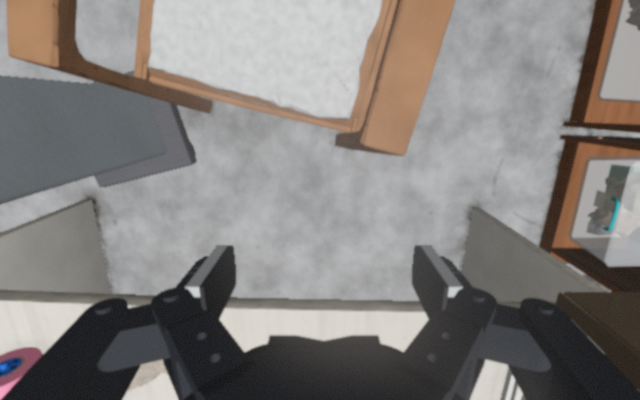

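The rows were refused, and it looks as if every key may be required. I'll test that with one small row.

```bash
python3 -m pendant '[{"ax":0,"ay":0,"az":0,"tx":0,"ty":-0.028,"tz":-0.031,"jaw":100}]'
```

```text
t: 0.45
ee_pos: [178.9, 620.4, 230.1]
tcp_rot: [0.555, -0.437, 0.556, 0.437]
wrist_force: [1.6, 0.1, 0.4]
grip_width: 1.001
```

```bash
python3 -m pendant '[{"ax":0,"ay":0,"az":0,"tx":0,"ty":-0.028,"tz":-0.031,"jaw":100},{"ax":0,"ay":0,"az":0,"tx":0,"ty":-0.028,"tz":-0.031,"jaw":100},{"ax":0,"ay":0,"az":0,"tx":0,"ty":-0.028,"tz":-0.031,"jaw":100},{"ax":0,"ay":0,"az":0,"tx":0,"ty":-0.028,"tz":-0.031,"jaw":100},{"ax":0,"ay":0,"az":0,"tx":0,"ty":-0.028,"tz":-0.031,"jaw":100},{"ax":0,"ay":0,"az":0,"tx":0,"ty":-0.028,"tz":-0.031,"jaw":100},{"ax":0,"ay":0,"az":0,"tx":0,"ty":-0.028,"tz":-0.031,"jaw":100},{"ax":0,"ay":0,"az":0,"tx":0,"ty":-0.028,"tz":-0.031,"jaw":100},{"ax":0,"ay":0,"az":0,"tx":0,"ty":-0.028,"tz":-0.031,"jaw":100},{"ax":0,"ay":0,"az":0,"tx":0,"ty":-0.028,"tz":-0.031,"jaw":100},{"ax":0,"ay":0,"az":0,"tx":0,"ty":-0.028,"tz":-0.031,"jaw":100},{"ax":0,"ay":0,"az":0,"tx":0,"ty":-0.028,"tz":-0.031,"jaw":100},{"ax":0,"ay":0,"az":0,"tx":0,"ty":-0.028,"tz":-0.031,"jaw":100},{"ax":0,"ay":0,"az":0,"tx":0,"ty":-0.028,"tz":-0.031,"jaw":100},{"ax":0,"ay":0,"az":0,"tx":0,"ty":-0.028,"tz":-0.031,"jaw":100}]'
python3 -m pendant '[{"ax":0.14,"ay":0,"az":0,"tx":0,"ty":0,"tz":0,"jaw":100},{"ax":0.14,"ay":0,"az":0,"tx":0,"ty":0,"tz":0,"jaw":100},{"ax":0.14,"ay":0,"az":0,"tx":0,"ty":0,"tz":0,"jaw":100},{"ax":0.14,"ay":0,"az":0,"tx":0,"ty":0,"tz":0,"jaw":100},{"ax":0.14,"ay":0,"az":0,"tx":0,"ty":0,"tz":0,"jaw":100},{"ax":0.14,"ay":0,"az":0,"tx":0,"ty":0,"tz":0,"jaw":100},{"ax":0.14,"ay":0,"az":0,"tx":0,"ty":0,"tz":0,"jaw":100},{"ax":0.14,"ay":0,"az":0,"tx":0,"ty":0,"tz":0,"jaw":100},{"ax":0.14,"ay":0,"az":0,"tx":0,"ty":0,"tz":0,"jaw":100},{"ax":0.14,"ay":0,"az":0,"tx":0,"ty":0,"tz":0,"jaw":100},{"ax":0.14,"ay":0,"az":0,"tx":0,"ty":0,"tz":0,"jaw":100},{"ax":0.14,"ay":0,"az":0,"tx":0,"ty":0,"tz":0,"jaw":100},{"ax":0.14,"ay":0,"az":0,"tx":0,"ty":0,"tz":0,"jaw":100},{"ax":0.14,"ay":0,"az":0,"tx":0,"ty":0,"tz":0,"jaw":100},{"ax":0.14,"ay":0,"az":0,"tx":0,"ty":0,"tz":0,"jaw":100},{"ax":0.14,"ay":0,"az":0,"tx":0,"ty":0,"tz":0,"jaw":100},{"ax":0,"ay":0,"az":0,"tx":0,"ty":0,"tz":0,"jaw":100}]'
python3 - <<'E'
from h import *
st=robot.read_state();s=snap("wrist");save(s,"w2.png");T=T_tool(st);print(np.round(T,3),st["qpos"],np.degrees(np.arctan2(T[1,2],T[0,2])),st["t"])
E
```

```text
t: 1.95
ee_pos: [478.2, 65.7, 231.6]
tcp_rot: [0.556, -0.437, 0.556, 0.436]
wrist_force: [0.9, 0.2, 0.3]
grip_width: 0.997
t: 3.65
ee_pos: [477.7, 67.5, 231.4]
tcp_rot: [0.635, 0.311, 0.635, -0.311]
wrist_force: [-0.5, 0.1, 0.7]
grip_width: 1.0
[[  0.      0.79    0.613 477.663]
 [  0.      0.613  -0.79   67.479]
 [ -1.      0.      0.    231.372]
 [  0.      0.      0.      1.   ]] [ 8.74523769e-02 -3.13111276e-01  1.83965225e+00  6.10919534e-06
  1.61493399e+00  9.98983406e-01] -52.22686559566193 3.65
```

View pics/w2.png

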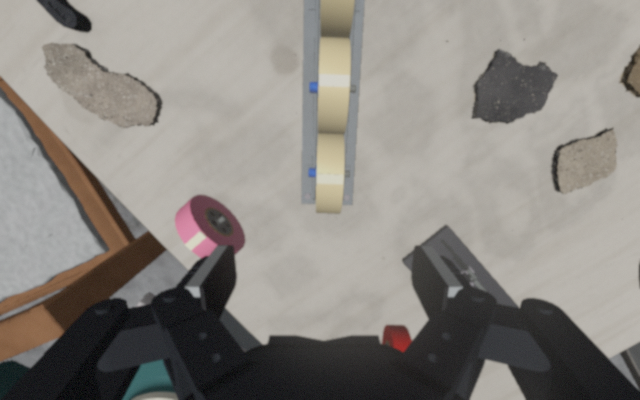

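The wrist view shows the track running nearly upright, with roll_a at the bottom. Its cream body is centred near (330,172), the blue journal is at (313,172) and the grey one at (347,174). The pink roll is at (210,225).

```bash
cat > m.py <<'E'
from h import *
def blobs(s,lo,hi,roi,mina=3):
    x0,y0,x1,y1=roi
    hsv=cv2.cvtColor(s["color"],cv2.COLOR_RGB2HSV); m=np.zeros(hsv.shape[:2],np.uint8)
    m[y0:y1,x0:x1]=cv2.inRange(hsv[y0:y1,x0:x1],lo,hi)
    n,l,stt,c=cv2.connectedComponentsWithStats(m)
    return [(stt[i].tolist(),c[i]) for i in range(1,n) if stt[i,4]>=mina],m
E
python3 - <<'E'
from m import *
st=robot.read_state();s=snap("wrist");C=c2w(s,st)
b,_=blobs(s,(100,120,60),(130,255,255),(290,0,360,230))
for q in b: print("blue",q,np.round(plane(s,[q[1]],68,C),1))
b,m=blobs(s,(18,40,90),(35,255,255),(300,0,360,230),20)
for q in b: print("cream",q)
for v in range(0,220,12):
    u=np.flatnonzero(m[v]); 
    if len(u): print(v,u.min(),u.max(),end="; ")
save(s,"w3.png",(280,110,380,230),5)
E
```

```text
blue ([311, 83, 7, 8, 52], array([313.88461538,  86.38461538])) [[543.3 131.   68. ]]
blue ([309, 169, 6, 7, 36], array([311.77777778, 172.11111111])) [[475.1  81.3  68. ]]
cream ([320, 0, 36, 75, 2268], array([336.22134039,  36.06878307]))
cream ([317, 87, 34, 87, 2419], array([332.07606449, 128.55022737]))
cream ([316, 184, 27, 29, 743], array([328.60969044, 197.85060565]))
0 322 355; 12 322 353; 24 322 351; 36 322 349; 48 321 350; 60 320 350; 72 321 350; 96 319 349; 108 319 348; 120 319 346; 132 319 343; 144 318 343; 156 318 344; 168 318 344; 192 316 342; 204 316 341;
```

View pics/w3.png

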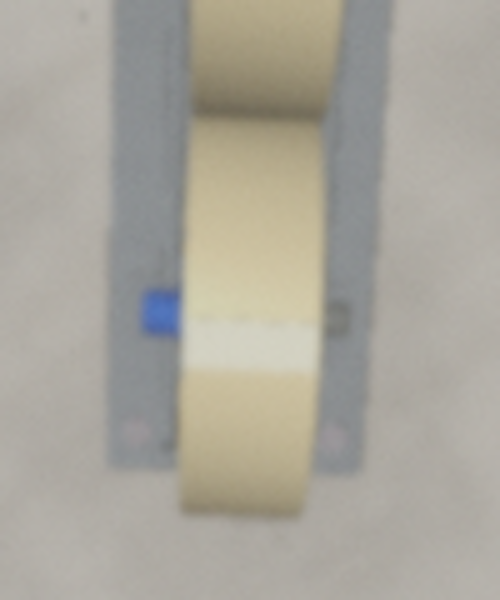

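Run:
```python
from m import *
st=robot.read_state();s=snap("wrist");C=c2w(s,st);T=T_tool(st)
a=plane(s,[(311.8,172.1)],68,C)[0]; b=plane(s,[(313.9,86.4)],79.7,C)[0]; g=plane(s,[(347.6,173.6)],68,C)[0]
d=b-a;print(a,b,g,np.linalg.norm(d),"track heading",np.degrees(np.arctan2(d[1],d[0])))
e=a-g;print("axle heading",np.degrees(np.arctan2(e[1],e[0])),np.linalg.norm(e))
c=(a+g)/2; print("centre",c,"in tool",T[:3,:3].T@(c-T[:3,3]))
# foot corners/edges from crop: left edge x=110/5, right edge 
for z in (0,3):
  p=plane(s,[(302,203.5),(352.5,204)],z,C);print(p)
```

```text
[475.17042719  81.26679384  68.        ] [542.8873927 130.3613027  79.7      ] [496.96472732  50.99687306  68.        ] 84.45559909302399 track heading 35.94195040772279
axle heading 125.75383385488936 37.2995927935943
centre [486.06757726  66.13183345  68.        ] in tool [163.3284243    5.75528011   6.22384777]
[[420.82264953  58.94788144   0.        ]
 [461.21654854   6.50132617   0.        ]]
[[421.73286552  59.37353977   3.        ]
 [461.80281754   7.3475902    3.        ]]
```

```bash
python3 -m pendant '[{"ax":0.03,"ay":0,"az":0,"tx":0.025,"ty":0.006,"tz":0.006,"jaw":65},{"ax":0,"ay":0,"az":0,"tx":0.035,"ty":0,"tz":0,"jaw":65},{"ax":0,"ay":0,"az":0,"tx":0.03,"ty":0,"tz":0,"jaw":65},{"ax":0,"ay":0,"az":0,"tx":0,"ty":0,"tz":0,"jaw":65},{"ax":0,"ay":0,"az":0,"tx":0,"ty":0,"tz":0,"jaw":65}]'
python3 - <<'E'
from h import *
st=robot.read_state();s=snap("wrist");save(s,"w4.png");T=T_tool(st);print(np.round(T,3),np.degrees(np.arctan2(T[1,2],T[0,2])),st["t"])
E
```

```text
t: 4.3
ee_pos: [486.2, 66.5, 142.2]
tcp_rot: [0.631, 0.319, 0.631, -0.319]
wrist_force: [0.4, 0.8, -0.3]
grip_width: 0.654
[[ -0.      0.806   0.592 486.214]
 [ -0.      0.592  -0.806  66.454]
 [ -1.     -0.     -0.    142.15 ]
 [  0.      0.      0.      1.   ]] -53.70339230196869 4.3
```

View pics/w4.png

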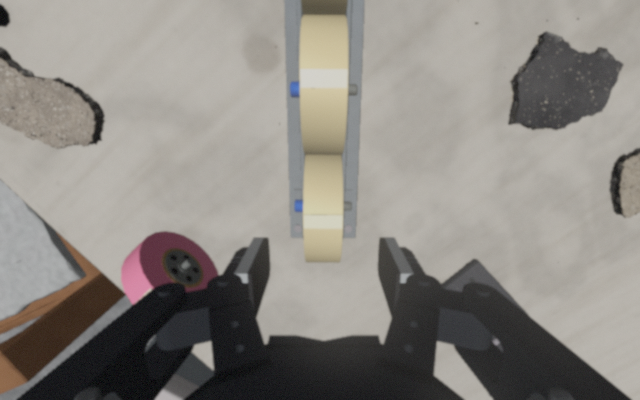

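roll_a now sits between the open fingers, with the blue journal near (298,205) and the grey near (348,206). It looks level and centred.

Run:
```python
from m import *
st=robot.read_state();s=snap("wrist");C=c2w(s,st);T=T_tool(st);save(s,"w5.png",(280,150,370,250),6)
b,_=blobs(s,(100,120,60),(130,255,255),(280,0,320,230),10)
z=[79.7,68]
P=[plane(s,[q[1]],zz,C)[0] for q,zz in zip(b,z)]
print([q for q in b]); 
for p in P: print("tool",T[:3,:3].T@(p-T[:3,3]))
d=P[0]-P[1];print(np.linalg.norm(d),np.degrees(np.arctan2(d[1],d[0])))
for uv in ((348,206),(351,206)): print(T[:3,:3].T@(plane(s,[uv],68,C)[0]-T[:3,3]))
```

```text
[([291, 84, 7, 11, 74], array([293.95945946,  88.93243243])), ([295, 202, 6, 9, 50], array([297.7, 206. ]))]
tool [ 63.4750334   83.15564833 -19.4295122 ]
tool [ 75.06323783  -1.01875891 -19.91319526]
84.96970792845998 35.94882735333649
[75.09472026 -1.0027875  18.56560338]
[75.09659823 -1.00225556 20.86159976]
```

View pics/w5.png

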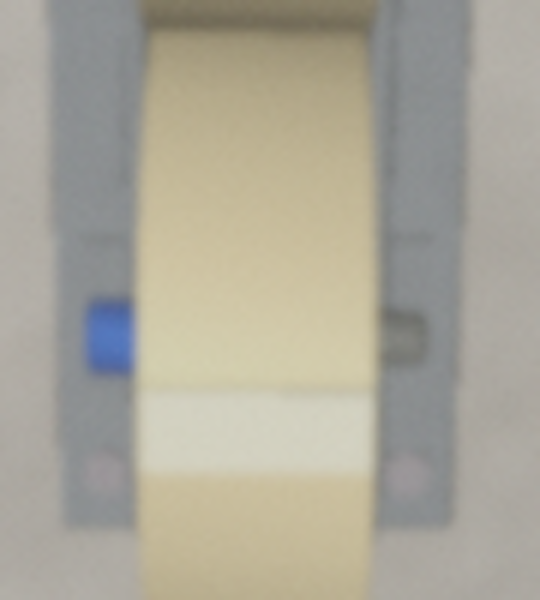

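```bash
python3 -m pendant '[{"ax":0,"ay":0,"az":0,"tx":0.026,"ty":-0.001,"tz":-0.0005,"jaw":65},{"ax":0,"ay":0,"az":0,"tx":0.025,"ty":0,"tz":0,"jaw":65},{"ax":0,"ay":0,"az":0,"tx":0,"ty":0,"tz":0,"jaw":55},{"ax":0,"ay":0,"az":0,"tx":0,"ty":0,"tz":0,"jaw":45}]'
python3 - <<'E'
from h import *
st=robot.read_state();s=snap("wrist");save(s,"w6.png",(200,140,450,350),3);print(st["ee_pos"],st["wrist_force"],st["t"])
E
```

```text
t: 4.8
ee_pos: [485.6, 66.3, 92.0]
tcp_rot: [0.631, 0.32, 0.63, -0.32]
wrist_force: [-0.2, -0.3, 1.0]
grip_width: 0.452
[485.58112666  66.30885543  91.96574299] [-0.19768103 -0.28165225  1.02293445] 4.8
```

View pics/w6.png

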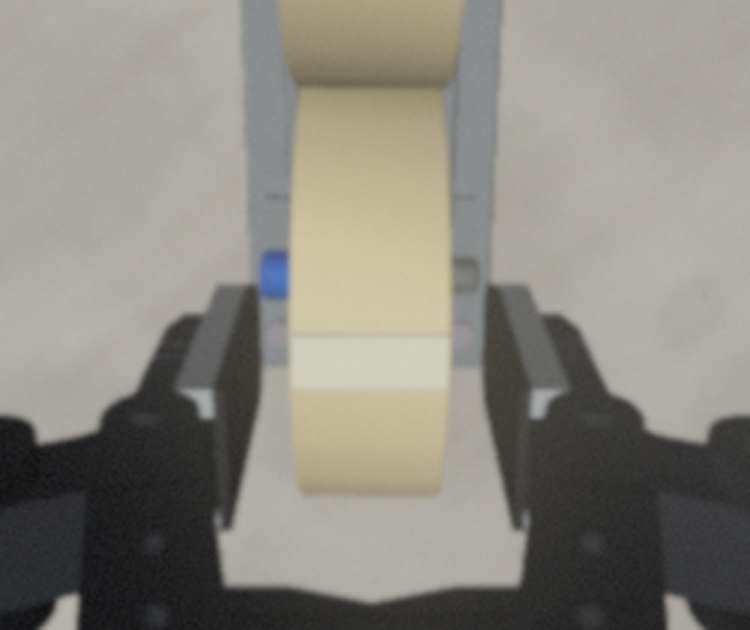

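The roll is centred between the pads (roll at column 370, pads at 245 and 500 in the crop). Now I'll close.

```bash
python3 -m pendant '[{"ax":0,"ay":0,"az":0,"tx":0.001,"ty":0,"tz":0,"jaw":35},{"ax":0,"ay":0,"az":0,"tx":0,"ty":0,"tz":0,"jaw":20},{"ax":0,"ay":0,"az":0,"tx":0,"ty":0,"tz":0,"jaw":10},{"ax":0,"ay":0,"az":0,"tx":0,"ty":0,"tz":0,"jaw":5},{"ax":0,"ay":0,"az":0,"tx":0,"ty":0,"tz":0,"jaw":5},{"ax":0,"ay":0,"az":0,"tx":0,"ty":0,"tz":0,"jaw":5}]'
python3 - <<'E'
from h import *
st=robot.read_state();s=snap("wrist");save(s,"w7.png",(200,140,450,350),3);print(st["ee_pos"],st["wrist_force"],st["t"])
E
```

```text
t: 5.45
ee_pos: [485.8, 66.3, 91.0]
tcp_rot: [0.631, 0.32, 0.63, -0.319]
wrist_force: [-0.0, -0.2, 6.5]
grip_width: 0.277
[485.82836205  66.28724862  90.97990466] [-0.01471481 -0.24978241  6.50698518] 5.45
```

View pics/w7.png

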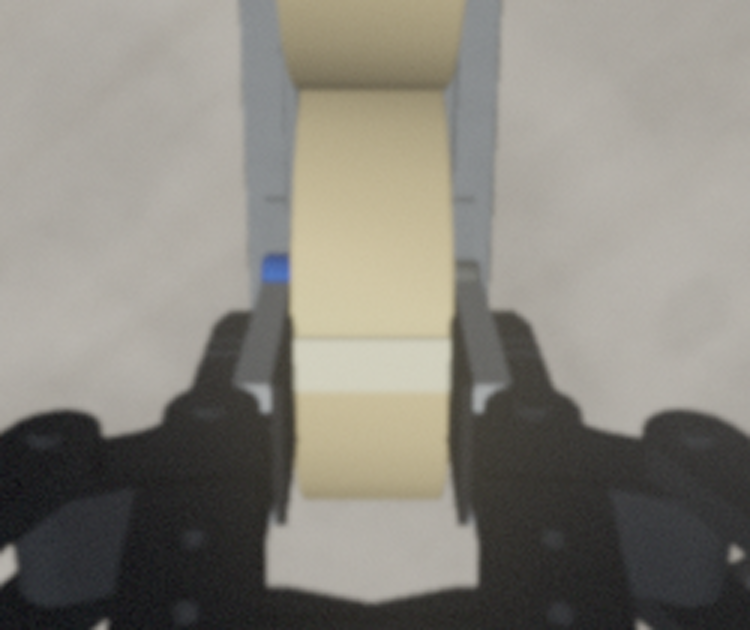

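```bash
python3 -m pendant '[{"ax":0,"ay":0,"az":0,"tx":-0.004,"ty":0,"tz":0,"jaw":5},{"ax":0,"ay":0,"az":0,"tx":-0.008,"ty":0,"tz":0,"jaw":5},{"ax":0,"ay":0,"az":0,"tx":-0.012,"ty":0,"tz":0,"jaw":5},{"ax":0,"ay":0,"az":0,"tx":-0.016,"ty":0,"tz":0,"jaw":5},{"ax":0,"ay":0,"az":0,"tx":-0.02,"ty":0,"tz":0,"jaw":5},{"ax":0,"ay":0,"az":0,"tx":-0.02,"ty":0,"tz":0,"jaw":5},{"ax":0,"ay":0,"az":0,"tx":-0.02,"ty":0,"tz":0,"jaw":5},{"ax":0,"ay":0,"az":0,"tx":-0.02,"ty":0,"tz":0,"jaw":5},{"ax":0,"ay":0,"az":0,"tx":-0.02,"ty":0,"tz":0,"jaw":5},{"ax":0,"ay":0,"az":0,"tx":0,"ty":0,"tz":0,"jaw":5},{"ax":0,"ay":0,"az":0,"tx":0,"ty":0,"tz":0,"jaw":5}]'
python3 - <<'E'
from h import *
st=robot.read_state();s=snap("wrist");save(s,"w8.png");print(st["ee_pos"],st["wrist_force"],st["t"],st["qpos"])
s=snap("side");save(s,"s8.png",(235,160,425,270),4)
E
```

```text
t: 6.6
ee_pos: [485.1, 66.2, 229.7]
tcp_rot: [0.631, 0.32, 0.63, -0.32]
wrist_force: [-0.4, 0.5, -1.7]
grip_width: 0.279
[485.06962156  66.24793127 229.74572124] [-0.36682415  0.50228901 -1.72699996] 6.6 [ 8.36329251e-02 -2.96473577e-01  1.82930749e+00 -1.42809812e-05
  1.60783750e+00  1.02263148e+00]
```

View pics/w8.png

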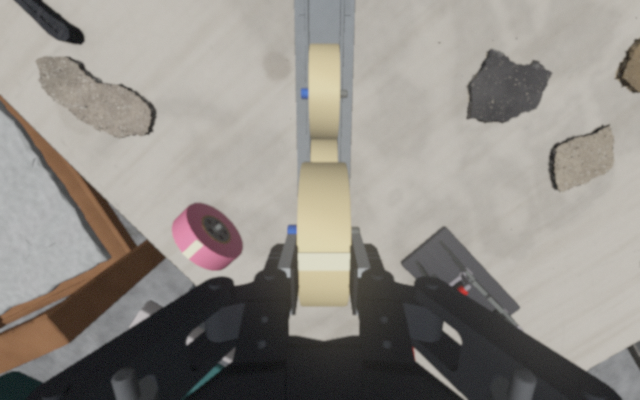

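View pics/s8.png

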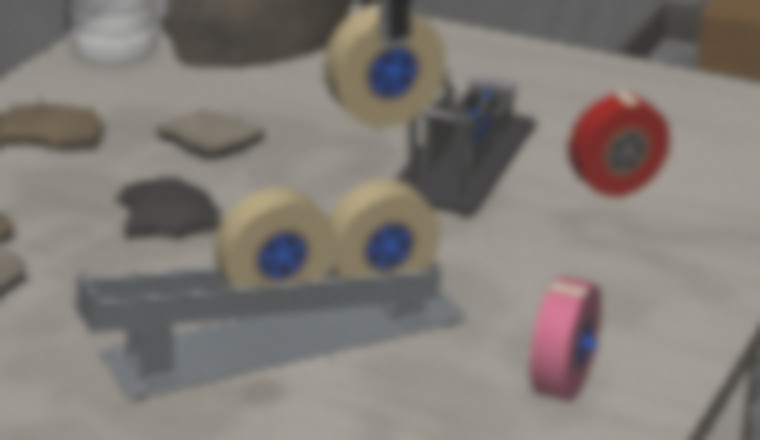

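roll_b has rolled down to the stop: it sits at side crop (388,243), where roll_a was. roll_c is behind it at (280,255), and roll_a is held clear. Next I'll carry it past the dispenser's -x side so the slots can be seen in front of the roll.

```bash
python3 -m pendant '[{"ax":0,"ay":0,"az":0,"tx":-0.005,"ty":-0.012,"tz":0.013,"jaw":5},{"ax":0,"ay":0,"az":0,"tx":-0.005,"ty":-0.023,"tz":0.025,"jaw":5},{"ax":0,"ay":0,"az":0,"tx":0,"ty":-0.023,"tz":0.025,"jaw":5},{"ax":0,"ay":0,"az":0,"tx":0,"ty":-0.023,"tz":0.025,"jaw":5},{"ax":0,"ay":0,"az":0,"tx":0,"ty":-0.023,"tz":0.025,"jaw":5},{"ax":0,"ay":0,"az":0,"tx":0,"ty":-0.023,"tz":0.025,"jaw":5},{"ax":0,"ay":0,"az":0,"tx":0,"ty":-0.023,"tz":0.025,"jaw":5},{"ax":0,"ay":0,"az":0,"tx":0,"ty":-0.023,"tz":0.025,"jaw":5},{"ax":0,"ay":0,"az":0,"tx":0,"ty":-0.023,"tz":0.025,"jaw":5},{"ax":0,"ay":0,"az":0,"tx":0,"ty":-0.023,"tz":0.025,"jaw":5},{"ax":0,"ay":0,"az":0,"tx":0,"ty":-0.012,"tz":0.013,"jaw":5},{"ax":-0.13,"ay":0,"az":0,"tx":0,"ty":0,"tz":0,"jaw":5},{"ax":-0.13,"ay":0,"az":0,"tx":0,"ty":0,"tz":0,"jaw":5},{"ax":-0.13,"ay":0,"az":0,"tx":0,"ty":0,"tz":0,"jaw":5},{"ax":-0.13,"ay":0,"az":0,"tx":0,"ty":0,"tz":0,"jaw":5},{"ax":-0.13,"ay":0,"az":0,"tx":0,"ty":0,"tz":0,"jaw":5},{"ax":-0.14,"ay":0,"az":0,"tx":0,"ty":0,"tz":0,"jaw":5},{"ax":0,"ay":0,"az":0,"tx":0,"ty":0,"tz":0,"jaw":5},{"ax":0,"ay":0,"az":0,"tx":0,"ty":0,"tz":0,"jaw":5}]'
python3 - <<'E'
from h import *
st=robot.read_state();s=snap("wrist");save(s,"w9.png");print(st["ee_pos"],st["wrist_force"],st["t"],st["qpos"])
T=T_tool(st);print(np.degrees(np.arctan2(T[1,2],T[0,2])))
E
```

```text
t: 8.6
ee_pos: [446.7, -272.6, 238.7]
tcp_rot: [0.705, 0.054, 0.705, -0.054]
wrist_force: [-0.1, -0.4, -0.5]
grip_width: 0.279
[ 446.69708861 -272.63391643  238.65570676] [-0.06469161 -0.44854803 -0.54338778] 8.6 [-5.96703316e-01 -2.19165920e-01  1.75223916e+00 -4.62048222e-05
  1.60948637e+00 -4.43429247e-01]
-8.782048840416945
```

View pics/w9.png

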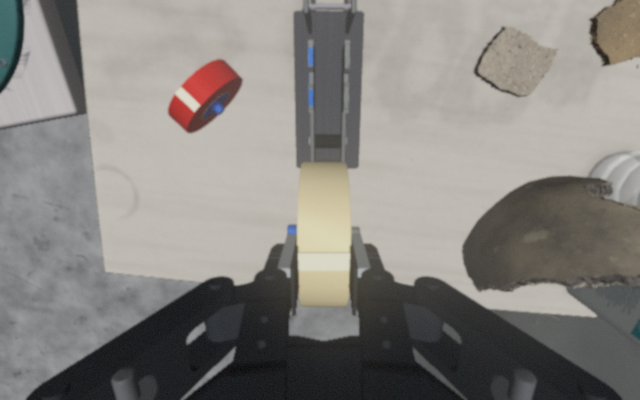

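The dispenser is now ahead of the held roll. Its blue marks are at (311,55) and (311,97) with the slot between them at about row 76, and the cheeks run at columns 311 and 346.

Run:
```python
from m import *
st=robot.read_state();s=snap("wrist");C=c2w(s,st);T=T_tool(st)
save(s,"w10.png",(285,0,375,120),5);save(s,"w11.png",(280,150,370,250),6)
b,_=blobs(s,(100,120,60),(130,255,255),(280,0,340,260),10)
for q in b:
  print(q)
  for z in (68,): print(T[:3,:3].T@(plane(s,[q[1]],z,C)[0]-T[:3,3]))
```

```text
([308, 48, 5, 17, 69], array([310.33333333,  55.56521739]))
[170.87395621 119.56370318 -12.73788405]
([309, 90, 4, 15, 60], array([310.5,  97. ]))
[170.86265569  81.35462083 -12.99253267]
([289, 227, 7, 6, 37], array([291.59459459, 229.54054054]))
[170.83489705 -61.06362691 -35.97065392]
```

View pics/w10.png

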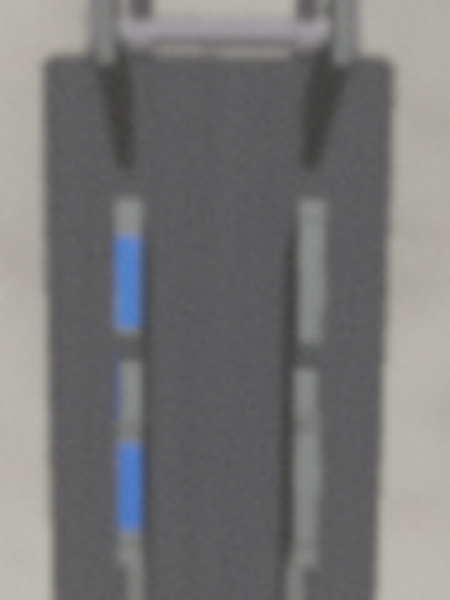

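View pics/w11.png

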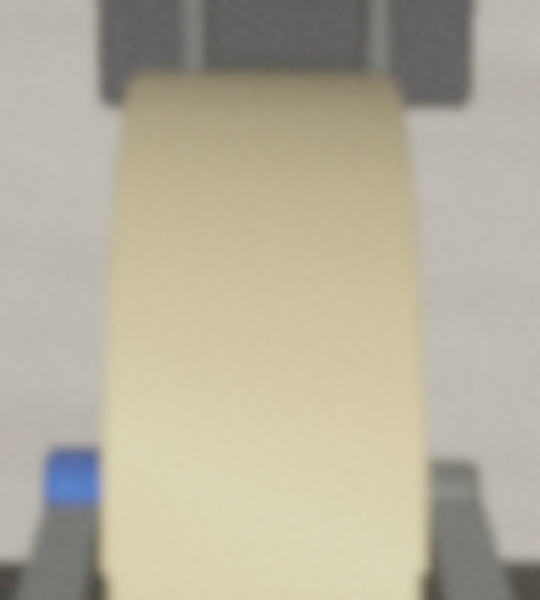

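Run:
```python
from m import *
st=robot.read_state();s=snap("wrist");C=c2w(s,st);T=T_tool(st)
tl=lambda P:(P-T[:3,3])@T[:3,:3]
bs=tl(plane(s,[(310.6,76.9),(346.6,77.6)],68,C)); print("slots blue,grey",bs)
print("mean",bs.mean(0),"yaw err",(bs[0,1]-bs[1,1])/(bs[0,2]-bs[1,2]))
# inner faces of cheeks & foot edges
f=tl(plane(s,[(294.4,30),(296.6,110),(363.6,30),(360.6,110)],8,C));print("foot",f, f[:2].mean(0),f[2:].mean(0))
print("left edge slope",(f[0,2]-f[1,2])/(f[0,1]-f[1,1]),(f[2,2]-f[3,2])/(f[2,1]-f[3,1]))
# refine blue top edge subpixel on held roll: column 289..294
g=s["color"].astype(float)
bl=g[:,:,2]-g[:,:,0]
print("blue col",[int(x) for x in bl[218:240,289:294].mean(1)])
gr=g.sum(2)/3; print("grey col",[int(x) for x in gr[220:240,353:358].mean(1)])
o,d=ray(s,[(291,224.8),(355.5,226.5)],C); o=T[:3,:3].T@(o-T[:3,3]); d=d@T[:3,:3]
for i,(r) in enumerate((5,3.5)):
    for dep in (21,23):
        # tangent: line in x-y plane; find y centre with distance r below
        n=np.array([-d[i,1],d[i,0]]);n/=np.linalg.norm(n)
        if n[1]<0:n=-n
        # n.(c-o)=-r
        y=o[1]+(-r-n[0]*(dep-o[0]))/n[1]; print(("blue","grey")[i],dep,y)
```

```text
slots blue,grey [[170.98561829 100.20958077 -12.69256452]
 [170.96846981  99.59127803  22.60638835]]
mean [170.97704405  99.9004294    4.95691191] yaw err -0.017516177702072974
foot [[231.00818915 155.3875921  -32.81560355]
 [230.98762553  68.21683512 -32.33036978]
 [230.97069171 155.45986169  45.05980389]
 [230.95061954  68.27318605  44.51712339]] [230.99790734 111.80221361 -32.57298666] [230.96065563 111.86652387  44.78846364]
left edge slope -0.005566474219506961 0.006224351380547338
blue col [-13, -13, -14, -14, -13, -8, 8, 42, 71, 86, 93, 99, 104, 106, 99, 72, 32, 4, -2, -2, -3, -3]
grey col [184, 184, 184, 184, 182, 175, 156, 132, 120, 124, 130, 135, 134, 128, 122, 120, 120, 121, 119, 120]
blue 21 0.17013341886340072
blue 23 -0.6425576593067177
grey 21 0.7226059035885157
grey 23 -0.1030084026517386
```

```bash
python3 -m pendant '[{"ax":0,"ay":0,"az":0,"tx":0,"ty":0.02,"tz":0.005,"jaw":5},{"ax":0,"ay":0,"az":0,"tx":0,"ty":0.025,"tz":0,"jaw":5},{"ax":0,"ay":0,"az":0,"tx":0,"ty":0.025,"tz":0,"jaw":5},{"ax":0,"ay":0,"az":0,"tx":0,"ty":0.02,"tz":0,"jaw":5},{"ax":0,"ay":0,"az":0,"tx":0,"ty":0.01,"tz":0,"jaw":5},{"ax":0,"ay":0,"az":0,"tx":0.02,"ty":0,"tz":0,"jaw":5},{"ax":0,"ay":0,"az":0,"tx":0.03,"ty":0,"tz":0,"jaw":5},{"ax":0,"ay":0,"az":0,"tx":0.03,"ty":0,"tz":0,"jaw":5},{"ax":0,"ay":0,"az":0,"tx":0.015,"ty":0,"tz":0,"jaw":5},{"ax":0,"ay":0,"az":0,"tx":0,"ty":0,"tz":0,"jaw":5},{"ax":0,"ay":0,"az":0,"tx":0,"ty":0,"tz":0,"jaw":5}]'
python3 - <<'E'
from m import *
st=robot.read_state();s=snap("wrist");save(s,"w12.png",(230,30,420,260),2.6);C=c2w(s,st);T=T_tool(st);print(st["ee_pos"],st["wrist_force"],st["t"],np.degrees(np.arctan2(T[1,2],T[0,2])))
b,_=blobs(s,(100,120,60),(130,255,255),(270,0,340,300),6)
for q in b: print(q,(plane(s,[q[1]],68,C)[0]-T[:3,3])@T[:3,:3])
E
```

```text
t: 9.85
ee_pos: [467.0, -174.9, 145.4]
tcp_rot: [0.705, 0.053, 0.705, -0.053]
wrist_force: [-0.3, 0.5, -0.5]
grip_width: 0.277
[ 466.98308871 -174.89537036  145.43387829] [-0.2980246   0.53653917 -0.53038124] 9.85 -8.5673665977404
([297, 170, 2, 5, 10], array([297.5, 172. ])) [ 77.41289226  25.07045544 -19.46816303]
([288, 226, 8, 7, 52], array([291.36538462, 229.17307692])) [ 77.4185784  -21.07848437 -25.44113767]
```

View pics/w12.png

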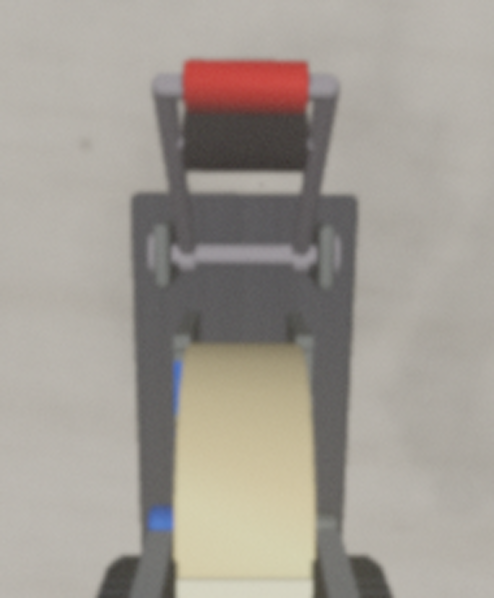

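Across the axle the alignment is good: roll edges at crop 174 and 315 (mean 244.5), hinge posts at 162 and 327, foot edges at 137 and 352. I'll check fore-aft with the hinge rod at crop (245,254).

Run:
```python
from m import *
st=robot.read_state();s=snap("wrist");C=c2w(s,st);T=T_tool(st)
tl=lambda P:(P-T[:3,3])@T[:3,:3]
uv=lambda x,y:(230+x/2.6,30+y/2.6)
print("rod",tl(plane(s,[uv(245,254)],82,C)), "posts top",tl(plane(s,[uv(162,254),uv(327,254)],86,C)))
print("blue mark far end",tl(plane(s,[uv(179,362)],68,C)), "cheek far end",tl(plane(s,[uv(185,338),uv(303,338)],68,C)))
# earlier picture, same tool frame but at TCP offset
g=s["color"].astype(float);bl=g[:,:,2]-g[:,:,0]
print([int(x) for x in bl[218:240,289:294].mean(1)])
save(s,"w13.png",(280,100,370,200),6)
T0=T.copy();
```

```text
rod [[63.87532119 58.43494987  0.45772264]] posts top [[ 59.83929865  58.70456556 -20.65306495]
 [ 59.91059082  58.72025598  21.30366136]]
blue mark far end [[ 77.85960323  27.08661096 -18.45074267]] cheek far end [[ 77.85913541  34.04656154 -16.58438284]
 [ 77.9162988   34.05169681  17.05500889]]
[-4, -5, -4, -3, -2, 9, 33, 58, 76, 88, 96, 101, 105, 108, 99, 72, 31, 5, -1, -2, -2, -2]
```

View pics/w13.png

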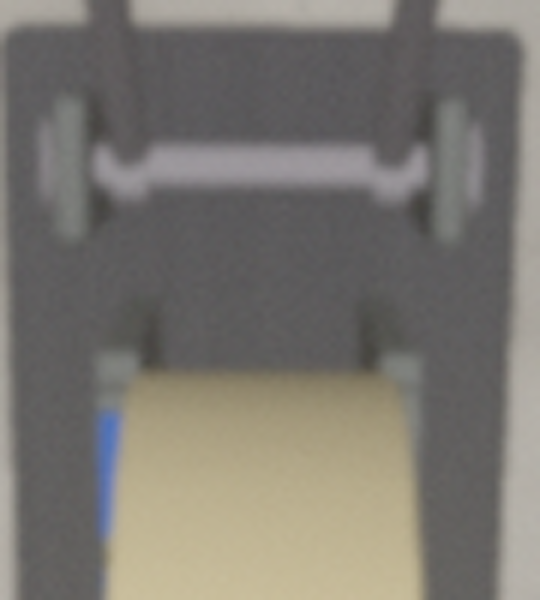

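```bash
python3 -m pendant '[{"ax":0,"ay":0,"az":0,"tx":0.016,"ty":0.0005,"tz":0.0003,"jaw":5},{"ax":0,"ay":0,"az":0,"tx":0.018,"ty":0,"tz":0,"jaw":5},{"ax":0,"ay":0,"az":0,"tx":0.012,"ty":0,"tz":0,"jaw":5},{"ax":0,"ay":0,"az":0,"tx":0.005,"ty":0,"tz":0,"jaw":5},{"ax":0,"ay":0,"az":0,"tx":0,"ty":0,"tz":0,"jaw":5}]'
python3 -m pendant '[{"ax":0,"ay":0,"az":0,"tx":0.003,"ty":0,"tz":0,"jaw":5},{"ax":0,"ay":0,"az":0,"tx":0.002,"ty":0,"tz":0,"jaw":5},{"ax":0,"ay":0,"az":0,"tx":0,"ty":0,"tz":0,"jaw":5}]'
python3 - <<'E'
from m import *
st=robot.read_state();s=snap("wrist");save(s,"w14.png",(230,30,420,260),2.6);print(st["ee_pos"],st["wrist_force"],st["moment"])
E
```

```text
t: 10.45
ee_pos: [466.8, -174.0, 92.7]
tcp_rot: [0.705, 0.053, 0.705, -0.053]
wrist_force: [0.8, -0.5, -0.3]
grip_width: 0.274
t: 10.75
ee_pos: [467.1, -174.1, 88.4]
tcp_rot: [0.705, 0.053, 0.705, -0.053]
wrist_force: [-0.4, -0.2, -0.9]
grip_width: 0.277
[ 467.08819066 -174.1440364    88.40110575] [-0.38472086 -0.20480184 -0.93724403] [ 0.00577832 -0.00283032 -0.02228617]
```

View pics/w14.png

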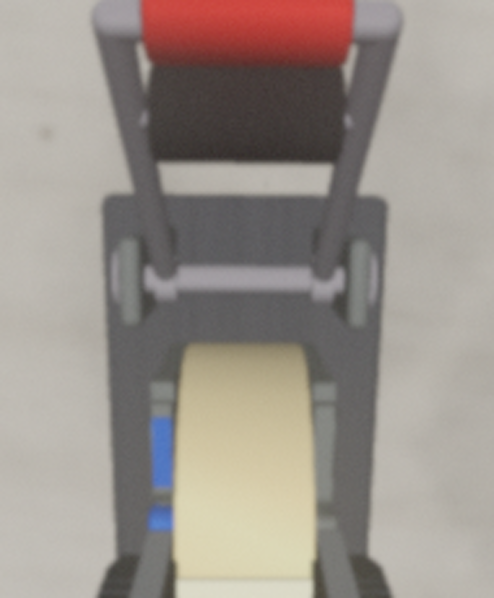

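No contact yet. The journals are sitting in the slot mouths (blue at crop (160,518)). I'll lower in 1 mm steps.

```bash
python3 -m pendant '[{"ax":0,"ay":0,"az":0,"tx":0.001,"ty":0,"tz":0,"jaw":5},{"ax":0,"ay":0,"az":0,"tx":0.001,"ty":0,"tz":0,"jaw":5},{"ax":0,"ay":0,"az":0,"tx":0,"ty":0,"tz":0,"jaw":5}]'
python3 -m pendant '[{"ax":0,"ay":0,"az":0,"tx":0.001,"ty":0,"tz":0,"jaw":5},{"ax":0,"ay":0,"az":0,"tx":0,"ty":0,"tz":0,"jaw":5}]'
python3 -m pendant '[{"ax":0,"ay":0,"az":0,"tx":0.001,"ty":0,"tz":0,"jaw":5},{"ax":0,"ay":0,"az":0,"tx":0,"ty":0,"tz":0,"jaw":5}]'
```

```text
t: 11.1
ee_pos: [467.0, -174.1, 86.2]
tcp_rot: [0.705, 0.053, 0.705, -0.053]
wrist_force: [0.2, -0.3, -0.1]
grip_width: 0.275
t: 11.3
ee_pos: [467.0, -174.1, 85.2]
tcp_rot: [0.705, 0.053, 0.705, -0.053]
wrist_force: [0.3, -1.2, -1.4]
grip_width: 0.277
t: 11.5
ee_pos: [467.1, -174.2, 84.8]
tcp_rot: [0.705, 0.053, 0.705, -0.053]
wrist_force: [-3.0, 2.0, 5.1]
grip_width: 0.276
```

Contact came at TCP z of about 85, the predicted seat (62+23). Now I'll release and retreat.

```bash
python3 -m pendant '[{"ax":0,"ay":0,"az":0,"tx":0,"ty":0,"tz":0,"jaw":30},{"ax":0,"ay":0,"az":0,"tx":0,"ty":0,"tz":0,"jaw":40},{"ax":0,"ay":0,"az":0,"tx":0,"ty":0,"tz":0,"jaw":60},{"ax":0,"ay":0,"az":0,"tx":0,"ty":0,"tz":0,"jaw":60},{"ax":0,"ay":0,"az":0,"tx":0,"ty":0,"tz":0,"jaw":60}]'
python3 - <<'E'
from m import *
st=robot.read_state();s=snap("wrist");save(s,"w15.png",(230,30,420,260),2.6);print(st["ee_pos"],st["wrist_force"],st["moment"])
E
```

```text
t: 12.0
ee_pos: [467.0, -174.1, 84.3]
tcp_rot: [0.705, 0.053, 0.705, -0.053]
wrist_force: [-0.3, -0.2, 0.4]
grip_width: 0.599
[ 466.99636302 -174.14428379   84.26027474] [-0.2802162  -0.15259362  0.44950886] [ 0.01411477 -0.04146836  0.01460363]
```

View pics/w15.png

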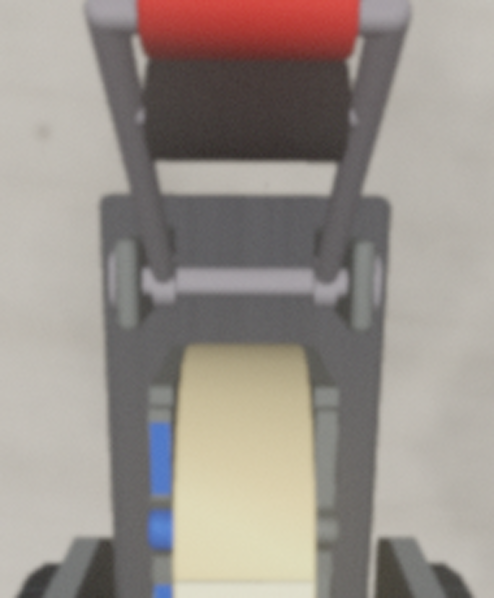

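The roll is released and seated, with the blue journal at crop (160,530) between the blue marks, level with the grey one at (327,530). I'll retreat upward and turn a quarter turn, so the jaws open along the dispenser's x for the brake bar.

```bash
python3 -m pendant '[{"ax":0,"ay":0,"az":0,"tx":-0.015,"ty":0,"tz":0,"jaw":60},{"ax":0,"ay":0,"az":0,"tx":-0.03,"ty":0,"tz":0,"jaw":60},{"ax":0,"ay":0,"az":0,"tx":-0.035,"ty":0,"tz":0,"jaw":60},{"ax":0,"ay":0,"az":0,"tx":-0.035,"ty":0,"tz":0,"jaw":60},{"ax":0,"ay":0,"az":0,"tx":0,"ty":-0.02,"tz":0,"jaw":60},{"ax":0,"ay":0,"az":0,"tx":0,"ty":-0.03,"tz":0,"jaw":60},{"ax":0,"ay":0,"az":0,"tx":0,"ty":-0.03,"tz":0,"jaw":60},{"ax":0,"ay":0,"az":0,"tx":0,"ty":0,"tz":0,"jaw":60},{"ax":0,"ay":0,"az":0,"tx":0,"ty":0,"tz":0,"jaw":60}]'
python3 - <<'E'
from m import *
st=robot.read_state();s=snap("wrist");save(s,"w16.png",(240,0,410,260),2.3);print(st["ee_pos"],st["wrist_force"],st["qpos"])
C=c2w(s,st);T=T_tool(st);tl=lambda P:(P-T[:3,3])@T[:3,:3]
b,_=blobs(s,(100,120,60),(130,255,255),(270,0,340,300),6)
for q in b: print(q,tl(plane(s,[q[1]],68,C)[0]),tl(plane(s,[q[1]],62,C)[0]))
b,_=blobs(s,(0,150,80),(6,255,255),(270,0,380,300),40)
for q in b: print("red",q,plane(s,[q[1]],139,C)[0],tl(plane(s,[q[1]],139,C)[0]))
E
```

```text
t: 12.95
ee_pos: [455.0, -253.6, 200.1]
tcp_rot: [0.705, 0.053, 0.705, -0.053]
wrist_force: [-0.1, 0.3, 0.0]
grip_width: 0.602
[ 455.01926919 -253.56467422  200.14512884] [-0.13357062  0.30468766  0.0179015 ] [-5.57461016e-01 -2.14606108e-01  1.81044950e+00  1.55748275e-04
  1.54538310e+00 -4.07246028e-01]
([301, 65, 4, 18, 72], array([302.5,  73.5])) [132.13775841  99.47624711 -18.03456788] [138.13760147 100.07367988 -18.42710421]
([300, 92, 6, 9, 53], array([302.54716981,  95.9245283 ])) [132.13768151  81.11296852 -18.32305902] [138.13752289  81.30958927 -18.72189219]
([301, 111, 4, 17, 65], array([302.52307692, 119.12307692])) [132.13757078  61.39719657 -18.70360004] [138.13740975  61.16348467 -19.11073922]
```

View pics/w16.png

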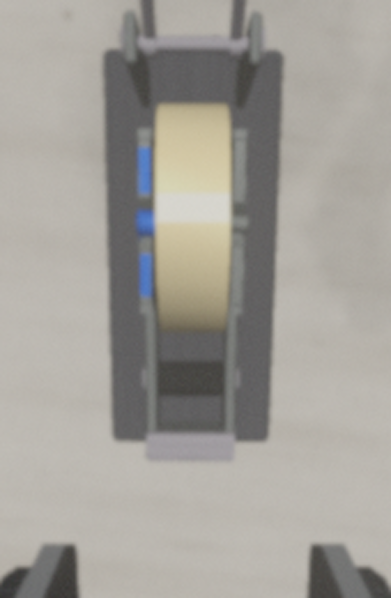

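The roll is seated: the journal is 0.9 mm from the mid-point of the marks, within slot play, and the roll is centred between the cheeks. Now I'll turn and go over the brake bar.

```bash
python3 -m pendant '[{"ax":0.14,"ay":0,"az":0,"tx":0,"ty":0,"tz":0,"jaw":40},{"ax":0.14,"ay":0,"az":0,"tx":0,"ty":0,"tz":0,"jaw":40},{"ax":0.14,"ay":0,"az":0,"tx":0,"ty":0,"tz":0,"jaw":40},{"ax":0.14,"ay":0,"az":0,"tx":0,"ty":0,"tz":0,"jaw":40},{"ax":0.14,"ay":0,"az":0,"tx":0,"ty":0,"tz":0,"jaw":40},{"ax":0.14,"ay":0,"az":0,"tx":0,"ty":0,"tz":0,"jaw":40},{"ax":0.14,"ay":0,"az":0,"tx":0,"ty":0,"tz":0,"jaw":40},{"ax":0.14,"ay":0,"az":0,"tx":0,"ty":0,"tz":0,"jaw":40},{"ax":0.14,"ay":0,"az":0,"tx":0,"ty":0,"tz":0,"jaw":40},{"ax":0.14,"ay":0,"az":0,"tx":0,"ty":0,"tz":0,"jaw":40},{"ax":0.14,"ay":0,"az":0,"tx":0,"ty":0,"tz":0,"jaw":40},{"ax":0.03,"ay":0,"az":0,"tx":0,"ty":0,"tz":-0.02,"jaw":40},{"ax":0,"ay":0,"az":0,"tx":0,"ty":0,"tz":-0.03,"jaw":40},{"ax":0,"ay":0,"az":0,"tx":0,"ty":0,"tz":-0.03,"jaw":40},{"ax":0,"ay":0,"az":0,"tx":0,"ty":0,"tz":-0.03,"jaw":40},{"ax":0,"ay":0,"az":0,"tx":0,"ty":0,"tz":-0.03,"jaw":40},{"ax":0,"ay":0,"az":0,"tx":0,"ty":0,"tz":-0.03,"jaw":40},{"ax":0,"ay":0,"az":0,"tx":0,"ty":0,"tz":0,"jaw":40},{"ax":0,"ay":0,"az":0,"tx":0,"ty":0,"tz":0,"jaw":40}]'
python3 - <<'E'
from m import *
st=robot.read_state();s=snap("wrist");save(s,"w17.png");print(st["ee_pos"],st["wrist_force"],st["qpos"],st["t"])
C=c2w(s,st);T=T_tool(st);tl=lambda P:(P-T[:3,3])@T[:3,:3]; print(np.round(T,3))
b,_=blobs(s,(0,150,80),(6,255,255),(200,100,450,320),40)
for q in b: print("red",q,plane(s,[q[1]],139,C)[0],tl(plane(s,[q[1]],139,C)[0]))
E
```

```text
t: 14.9
ee_pos: [479.7, -84.1, 199.8]
tcp_rot: [0.462, 0.535, 0.462, -0.535]
wrist_force: [-1.3, 0.7, 0.5]
grip_width: 0.396
[479.66478913 -84.06167587 199.76653779] [-1.32986743  0.65409088  0.50543222] [-2.25792090e-01 -2.94066578e-01  1.87567204e+00 -1.42748535e-04
  1.55940843e+00  1.49080441e+00] 14.9
[[ 1.00000e-03  9.89000e-01 -1.45000e-01  4.79665e+02]
 [-0.00000e+00 -1.45000e-01 -9.89000e-01 -8.40620e+01]
 [-1.00000e+00  1.00000e-03  0.00000e+00  1.99767e+02]
 [ 0.00000e+00  0.00000e+00  0.00000e+00  1.00000e+00]]
red ([320, 197, 9, 27, 219], array([323.76712329, 210.10502283])) [480.21624182 -84.11436304 139.        ] [ 6.07668346e+01  5.18892442e-01 -3.94447029e-02]
red ([403, 270, 16, 15, 79], array([411.        , 277.63291139])) [ 415.7696669  -142.82714223  139.        ] [ 60.74831696 -54.71396724  67.41337086]
```

View pics/w17.png

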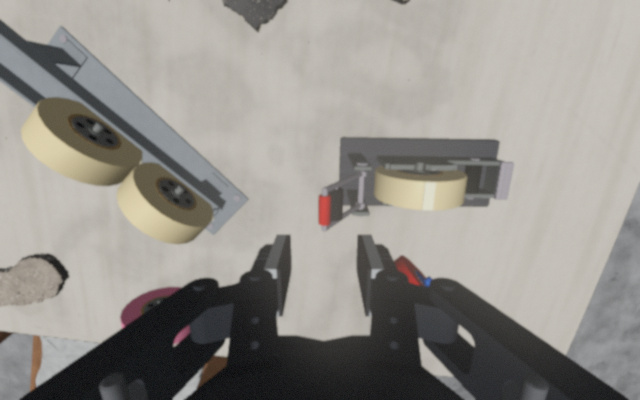

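The red bar sits directly under the TCP, offset 0.5 and 0.0 mm, with a 34 mm jaw gap. roll_b and roll_c lie together at the track's stop. I'll go down astride the bar.

```bash
python3 -m pendant '[{"ax":0,"ay":0,"az":0,"tx":0.03,"ty":0.0005,"tz":0,"jaw":40},{"ax":0,"ay":0,"az":0,"tx":0.03,"ty":0,"tz":0,"jaw":40},{"ax":0,"ay":0,"az":0,"tx":0.01,"ty":0,"tz":0,"jaw":40},{"ax":0,"ay":0,"az":0,"tx":0,"ty":0,"tz":0,"jaw":40},{"ax":0,"ay":0,"az":0,"tx":0,"ty":0,"tz":0,"jaw":40}]'
python3 - <<'E'
from m import *
st=robot.read_state();s=snap("wrist");save(s,"w18.png",(220,120,460,320),3);print(st["ee_pos"],st["wrist_force"])
E
```

```text
t: 15.45
ee_pos: [480.5, -85.5, 130.6]
tcp_rot: [0.462, 0.536, 0.461, -0.536]
wrist_force: [0.2, -0.1, 0.7]
grip_width: 0.399
[480.51843593 -85.53612625 130.60616742] [ 0.21821578 -0.1453982   0.69083489]
```

View pics/w18.png

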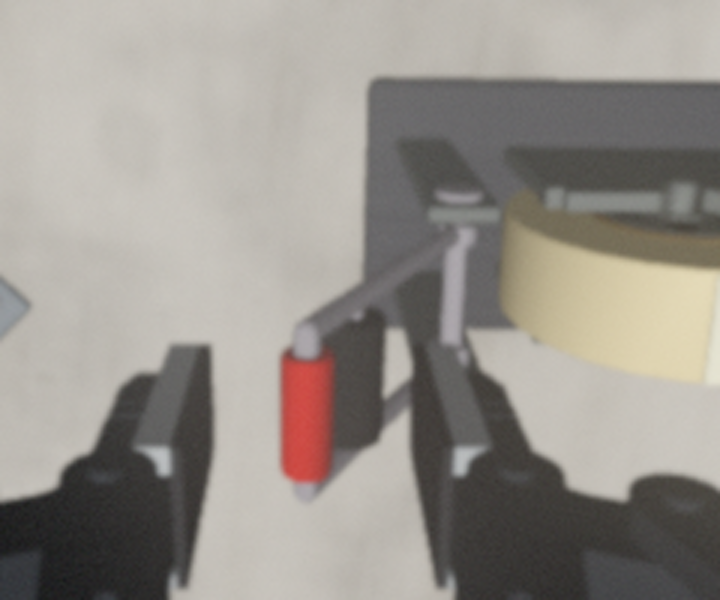

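```bash
python3 -m pendant '[{"ax":0,"ay":0,"az":0,"tx":0,"ty":0,"tz":0.01,"jaw":40},{"ax":0,"ay":0,"az":0,"tx":0,"ty":0,"tz":0.01,"jaw":40},{"ax":0,"ay":0,"az":0,"tx":0,"ty":0,"tz":0.01,"jaw":40},{"ax":0,"ay":0,"az":0,"tx":0.001,"ty":0,"tz":0.008,"jaw":40},{"ax":0,"ay":0,"az":0,"tx":0.001,"ty":0,"tz":0.005,"jaw":40},{"ax":0,"ay":0,"az":0,"tx":0,"ty":0,"tz":0,"jaw":40}]'
python3 - <<'E'
from m import *
st=robot.read_state();s=snap("wrist");save(s,"w19.png",(220,120,460,320),3);print(st["ee_pos"],st["wrist_force"])
E
```

```text
t: 16.1
ee_pos: [473.6, -128.3, 127.0]
tcp_rot: [-0.461, -0.536, -0.461, 0.536]
wrist_force: [-0.4, 0.3, 0.3]
grip_width: 0.402
[ 473.55950371 -128.33980032  127.04862   ] [-0.4435464   0.28152386  0.26505239]
```

View pics/w19.png

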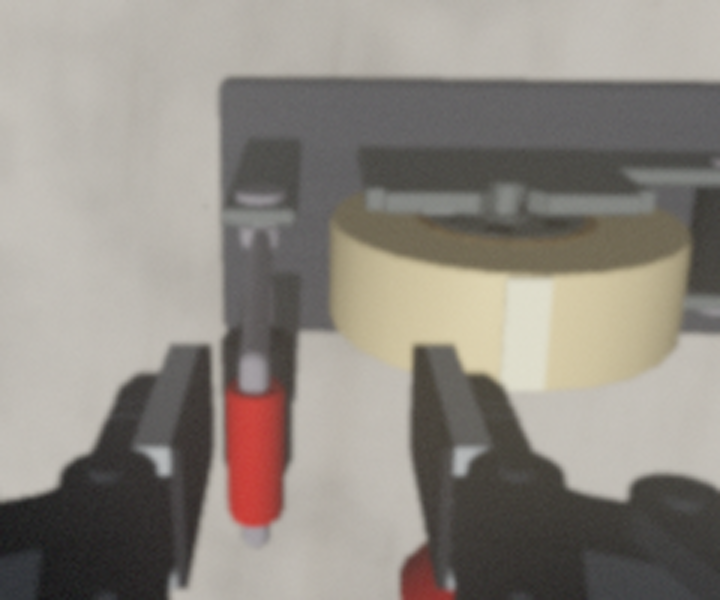

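The arm is about upright, leaning on the rear finger. A little further will take it over.

```bash
python3 -m pendant '[{"ax":0,"ay":0,"az":0,"tx":0.001,"ty":0,"tz":0.005,"jaw":40},{"ax":0,"ay":0,"az":0,"tx":0.001,"ty":0,"tz":0.005,"jaw":40},{"ax":0,"ay":0,"az":0,"tx":0,"ty":0,"tz":0.003,"jaw":40},{"ax":0,"ay":0,"az":0,"tx":0,"ty":0,"tz":0,"jaw":40},{"ax":0,"ay":0,"az":0,"tx":0,"ty":0,"tz":0,"jaw":40}]'
python3 - <<'E'
from m import *
st=robot.read_state();s=snap("wrist");save(s,"w20.png",(220,120,460,320),3);print(st["ee_pos"],st["wrist_force"])
E
```

```text
t: 16.65
ee_pos: [471.9, -140.6, 125.4]
tcp_rot: [-0.462, -0.536, -0.462, 0.536]
wrist_force: [-0.2, -0.4, 0.3]
grip_width: 0.403
[ 471.88018993 -140.55486092  125.37144233] [-0.18995272 -0.39297734  0.25835719]
```

View pics/w20.png

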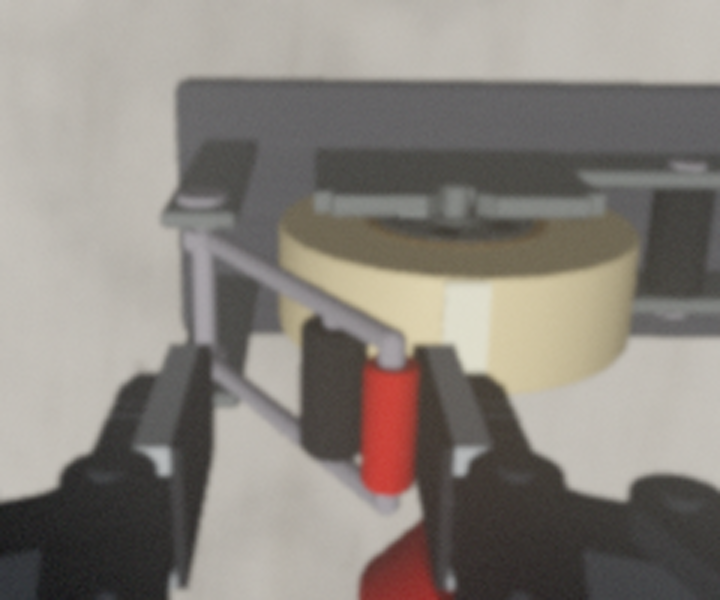

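The bar now leans on the front finger past upright, with the roller at crop (335,390) above the roll. I'll let it down slowly.

```bash
python3 -m pendant '[{"ax":0,"ay":0,"az":0,"tx":0.002,"ty":0,"tz":0.004,"jaw":40},{"ax":0,"ay":0,"az":0,"tx":0.002,"ty":0,"tz":0.004,"jaw":40},{"ax":0,"ay":0,"az":0,"tx":0.002,"ty":0,"tz":0.004,"jaw":40},{"ax":0,"ay":0,"az":0,"tx":0.002,"ty":0,"tz":0.004,"jaw":40},{"ax":0,"ay":0,"az":0,"tx":0.002,"ty":0,"tz":0.004,"jaw":40},{"ax":0,"ay":0,"az":0,"tx":0.001,"ty":0,"tz":0.004,"jaw":40},{"ax":0,"ay":0,"az":0,"tx":0,"ty":0,"tz":0.002,"jaw":40},{"ax":0,"ay":0,"az":0,"tx":0,"ty":0,"tz":0,"jaw":40}]'
python3 - <<'E'
from m import *
st=robot.read_state();s=snap("wrist");save(s,"w21.png",(220,120,460,320),3);print(st["ee_pos"],st["wrist_force"])
E
```

```text
t: 17.5
ee_pos: [468.0, -166.5, 114.3]
tcp_rot: [-0.462, -0.536, -0.462, 0.536]
wrist_force: [0.1, -0.3, 0.4]
grip_width: 0.4
[ 468.01019388 -166.47950116  114.33156153] [ 0.0895631  -0.25460296  0.37912837]
```

View pics/w21.png

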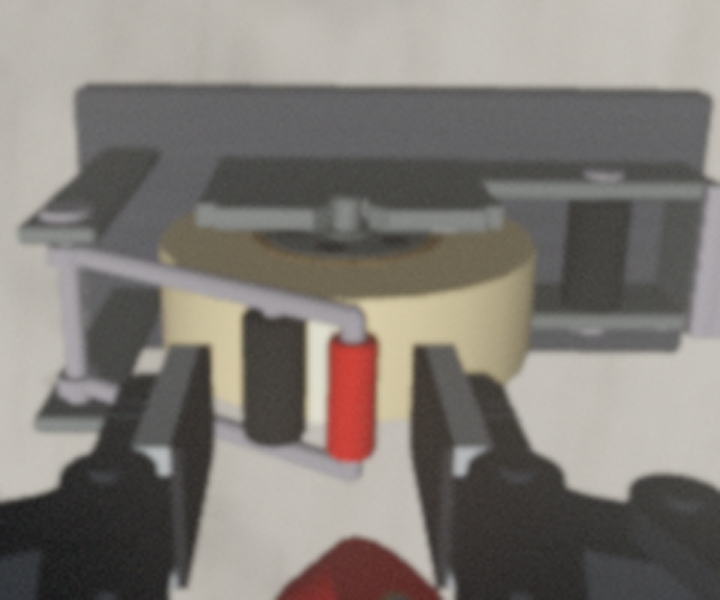

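The roller lies on the tape and the bar is free of both pads. I'll lift straight away and check.

```bash
python3 -m pendant '[{"ax":0,"ay":0,"az":0,"tx":-0.01,"ty":0,"tz":0,"jaw":40},{"ax":0,"ay":0,"az":0,"tx":-0.02,"ty":0,"tz":0,"jaw":40},{"ax":0,"ay":0,"az":0,"tx":-0.03,"ty":0,"tz":0,"jaw":40},{"ax":0,"ay":0,"az":0,"tx":-0.03,"ty":0,"tz":0,"jaw":40},{"ax":0,"ay":0,"az":0,"tx":-0.03,"ty":0,"tz":0,"jaw":40},{"ax":0,"ay":0,"az":0,"tx":-0.03,"ty":-0.02,"tz":0,"jaw":40},{"ax":0,"ay":0,"az":0,"tx":0,"ty":-0.04,"tz":0,"jaw":40},{"ax":0,"ay":0,"az":0,"tx":0,"ty":0,"tz":0,"jaw":40},{"ax":0,"ay":0,"az":0,"tx":0,"ty":0,"tz":0,"jaw":40}]'
python3 - <<'E'
from m import *
st=robot.read_state();s=snap("wrist");save(s,"w22.png");print(st["ee_pos"],st["wrist_force"],st["t"])
C=c2w(s,st)
b,_=blobs(s,(0,150,80),(6,255,255),(200,60,450,320),40)
for q in b: print("red",q,np.round(plane(s,[q[1]],115.6,C)[0],1))
s=snap("side");save(s,"s22.png",(235,160,425,270),4)
E
```

```text
t: 18.45
ee_pos: [408.5, -157.2, 265.4]
tcp_rot: [0.462, 0.536, 0.461, -0.535]
wrist_force: [-0.6, 0.1, 0.4]
grip_width: 0.4
[ 408.47138621 -157.22904957  265.43255452] [-0.64365965  0.08922308  0.41109611] 18.45
red ([329, 110, 6, 21, 123], array([331.43902439, 119.79674797])) [ 466.9 -173.3  115.6]
red ([319, 204, 33, 34, 556], array([334.45503597, 220.81294964])) [ 365.  -162.   115.6]
red ([347, 239, 10, 11, 63], array([352.12698413, 244.53968254])) [ 335.4 -177.   115.6]
```

View pics/w22.png

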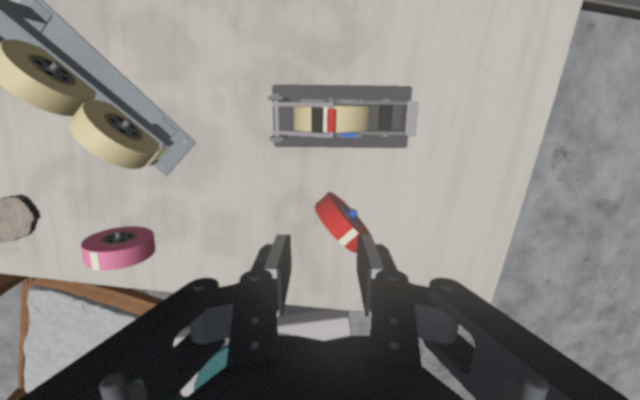

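View pics/s22.png

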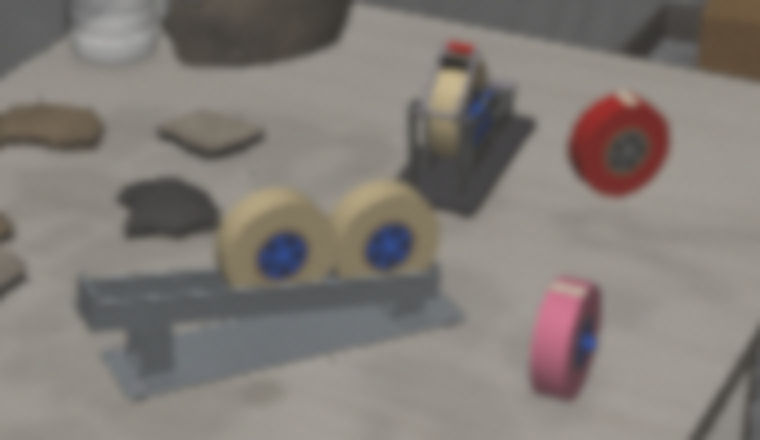

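The bar is at (466.9, -173.3), which is the x of about +1 mm that I calculated for the roller resting on a seated roll. roll_b and roll_c are at the stop, and nothing touches the robot. Handing in.

Run:
```python
from workcell import robot
print(robot.close_job())
```

```text
the job is handed in; nothing more can be done
None
```

I handed the job in with roll_a seated in the dispenser and the brake roller lying on the tape. It took about 18.5 s of the 45 s; no verdict is reported.

**What I did:**
- I pinched roll_a near its top and lifted it clear, and roll_b rolled down to the stop with roll_c behind it.
- I lowered roll_a into the slots in 1 mm steps at the end. It touched at TCP z of about 85 mm, the predicted seat height, and I released it there.
- I swung the brake arm over with the jaws astride its grip bar and let it down on the front finger. Then I lifted away.

**Last checks:**
- **Seating:** after release the blue journal lay between the blue marks, 0.9 mm from their mid-point. The roll was centred between the cheeks. I did not measure it again once the brake was down, but the last wrist picture shows it in place.
- **Brake:** the grip bar was at (466.9, -173.3) mm, within about 1 mm of where it should be with the roller on a seated roll. That corresponds to a joint angle of about 1.56 rad.
- **Other rolls:** roll_b sits at the same side-view pixel where roll_a stood, and roll_c is touching it.
- **Sherds:** no contact was seen, and those in view had not visibly moved.
- **Robot:** the gripper was clear of everything, with under 1 N at the wrist.

**Disagreements and refusals:**
- The top camera's first estimate of the dispenser was about 4 mm off the wrist camera's along the axle. I used the wrist camera, and the fit confirmed it.
- My first two move calls were refused because a row needs all its keys; nothing moved.

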